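# Free the ratchet pawl and lower the hold-down lever onto the block

### The job

Press the yellow thumb plate of the ratchet stand down until its brass pawl snaps clear of the teeth and stays clear, then push the raised lever down by its red plate until its sprung rubber foot presses on the steel bench block, and take the hand away. Just press and push with the fingertips: do not force the lever against the teeth, do not shift the block, lift nothing, and leave the other things on the bench alone.

Things in the scene. Friction and masses are not known exactly. Their poses are not given: they have to be found in the camera images.
- stand: Green ratchet stand screwed to the bench (does not move): base plate 131x54 mm and 6 mm thick, two upright cheeks 34 mm apart over their outsides and up to 90 mm high. Origin on the bench under the lever's axle; its x axis points along the lever towards the red plate, z up, y across. The lever and the pawl move in its x-z plane (y = 0). The yellow thumb plate is on its -x side, the red plate on its +x side.
- axle (a point): Centre of the lever's axle (along the stand's y), 75 mm above the stand's origin. A dark toothed ratchet wheel of 36 mm radius turns about it with the lever.
- lever (a joint): Lever angle, rad: 0 at its highest (40 degrees above level), growing as the lever goes down about the axle; 0.68 the foot first touches the 25 mm block, 0.70 is level, at about 0.75 the foot's spring is fully pressed in and the lever stops. It starts at 0 to 0.09. The hinge is stiff (about 3 to 4 N straight down on the red plate moves it) and the lever stays where it is left. While the pawl is engaged it goes down only to about 0.2 and then jams on a tooth.
- push_plate (a point): Middle of the top face of the red plate, 36 mm along the lever by 26 mm across, near the lever's end; 163 mm from the axle. The face lies along the lever, so it tilts with it (level at lever 0.70, when its height is 89 mm). Its height at the start is about 175 to 190 mm.
- foot: Black rubber foot (20 mm across) on the spindle under the lever, 110 mm out along the lever; origin at the centre of its underside, 52 mm below the lever's centre line. Moves with the lever; sprung along the spindle, giving up to 8 mm (about 1 N at first touch, 1.5 N more per mm). With the lever let go at about 0.72 it keeps pressing on the block, because the hinge is stiff; the pressing force drops back to about 7 N.
- pawl (a joint): Brass pawl's angle, rad: 0 engaged in the teeth, 0.36 fully clear (hard stops at both). Over-centre spring: about 3 N on the thumb plate starts it, and past 0.18 it snaps on by itself to 0.36 and stays there.
- thumb_plate (a point): Middle of the top face of the yellow thumb plate (26 mm along the stand's x by 24 mm across, 5 mm thick) on the pawl's tail, 112 mm from the stand's origin on its -x side, 63 mm above the bench when engaged. Pressed down, it turns about the pawl's pin, which lies 34 mm from the stand's origin on the -x side and 27 mm above the bench: fully clear, it is 33 mm above the bench and 120 mm from the stand's origin.
- steel_block: Loose plain steel bench block with rounded edges, 44x44x25 mm, lying on the bench under where the foot comes down (about 110 mm from the stand's origin along its +x). Origin at the centre of its underside.
- flux_pot: Bystander: loose dark round pot with a pale rim, 50 mm across, 27 mm high. Origin at the centre of its underside.
- tin_round: Bystander: loose dark round tin, 44 mm across, 22 mm high. Origin at the centre of its underside.
- dapping_cube: Bystander: loose steel doming cube with round hollows, 43 mm. Origin at the centre of its underside.
- pumice_stick: Bystander: loose grey stick of pumice, 24x62x20 mm. Origin at the centre of its underside.
Not all that is in view belongs to the job. What is shaped like the steel_block but orange is not meant.

How it is judged:
By the outcome, as a careful person would: the job done as asked, in the order asked, and still so for the second after the job is handed in, with the robot touching nothing.
It also fails if it takes over 48 s, if anything falls off the work surface, if the arm or the gripper's body presses on something with over 40 N, if the wrist force passes 120 N, or if a joint passes its speed limit or range.

### The arm

A 6-joint arm with a two-finger parallel gripper is mounted at the origin on a cart in front of the work surface, level with it; the furniture and walls round the work are solid. World frame = base frame: x ahead of the robot, y to its left, z up, the work surface at z = 0. Lengths are in m, angles in rad, forces in N, time in s.
With the tool pointing down it reaches from about 0.25 to 0.775 m from the base axis. Payload 4 kg.
Tool frame: the origin (TCP) lies midway between the tips of the shut fingers; the grasp point (between the pads) lies 19 mm behind it (robot.tcp_to_grasp is the distance from the TCP to the grasp point, in m); z points along the fingers, y is the line along which they close (so a half turn about z gives the same grasp; the last joint's range is limited). The gripper opens to 94 mm and grips with 3 to 60 N. Pads are 16 mm wide; open, the fingers measure 119 mm over their backs; the gripper's body (75 mm by 177 mm) begins 78 mm behind the grasp point.
Start: joints at [1.066, 0.087, 1.371, -0, 1.684, -0.103], TCP at [0.215, 0.506, 0.206] pointing down, gripper open.
Joint ranges: [-3.1, 3.1], [-0.76, 2.03], [0.27, 2.55], [-1.08, 4.22], [0.17, 2.65], [-2.57, 2.57]. Speed limits (rad/s): [2.79, 2.79, 3.14, 3.14, 3.14, 3.14].

### API

Orientations are given as [roll, pitch, yaw] about the fixed x, y, z axes, in that order (R = Rz(yaw) Ry(pitch) Rx(roll)).
In Python, from bench import robot, viewer gives the robot as it stands. The module is installed in compiled form; this text tells all that it offers.
- The arm moves only by the shell command python3 -m handwheel 'ROWS' [OPENING]. ROWS is JSON, a list of rows, each a list of 6 numbers: the shift along the tool's x, y, z in units of 0.2 m (1.0 is 0.2 m), then the turn, a rotation vector about the tool's x, y, z in units of 30 degrees (1.0 is 30 degrees). In form: [[x, y, z, wx, wy, wz], ...]. A call has 1 to 10 rows; each row is the pose to reach, as a shift and turn from the pose commanded when the call began, along the tool's axes at that moment; what a row does not reach only later rows make up. A row lasts 1/12 s, in which the tool goes at most 41.7 mm and 7.16 degrees, less where a joint would pass 70% of its speed; a pose out of reach is approached as far as the arm can. A call with a number of a shift or a turn outside -1 to 1 is refused whole. A call with a gripper value outside its range is refused whole. OPENING is the gripper's target within -1 to 1 (shut at 1, half-way at 0, fully open at -1), set as the call begins (- or left out, the last holds). The fingers move at their own pace and stop on an object; the grip force is fixed at half the most. Time passes only in rows, so rows that repeat a pose let the fingers close. It gives the time, the measured TCP pose, the force, the opening and the grip force at its end, in the units of the state.
- robot.get_obs(): the state, without advancing time (a new reading comes with each control period).
- viewer.snapshot(name): name is "scene" or "top" or "wrist"; returns the picture (384x512x3 uint8, red, green, blue); there is no depth.
- viewer.calibration(name): a dict with "fx", "fy", "cx", "cy" (pixels), "R" (3x3) and "t" (3): a world point X has camera coordinates R X + t. Camera axes: x right, y down, z forward; pixel columns grow to the right and rows downward; lengths in m; the calibration is good to about 2 mm. The wrist camera is an equidistant fisheye: a pixel r from the principal point sees the ray r / f radians off the axis. A picture is of the moment at which its call begins: read the wrist's pose just before it. calibration takes no time and is no camera call; for the wrist camera it gives the pose at the moment of the call.
- robot.close_job(): hands the job in; it is judged then, once.
The state is a dict: "time": time; "joint_positions": joint angles; "qvel": joint speeds; "joint_torque": joint torques, N m; "tool_pos": TCP position; "ee_rot": TCP orientation; "wrist_force": force on the tool from outside, world axes, zero at the start; "wrist_torque": the same for the moment, N m; "width": finger opening in m; "finger_force": force on a finger pad.
Only numpy, scipy, OpenCV 4.12 (cv2) and the standard library are available. Lean on these libraries where they do the work, as an engineer would, in place of code of your own. Each camera call takes 0.05 s, during which the arm holds its last target. There are 200 camera calls.

## Working session

There is one attempt and no reset: what is moved stays moved. The work goes in short steps, Python scripts to look and compute and a shell command to move; the robot and the scene stay as the last step left them, time stands still between calls to the robot, and variables do not carry over. Pictures are saved under pics/ and viewed, at most 10 in all, crops included, and the job is handed in when it is done.

```bash
mkdir -p pics
python3 - <<'E'
from bench import robot, viewer
import cv2, json
o=robot.get_obs()
print({k:o[k] for k in("time","tool_pos","ee_rot","wrist_force","width")})
for n in("scene","top"):
    c=viewer.calibration(n); print(n,c)
    cv2.imwrite(f"pics/{n}0.png",cv2.cvtColor(viewer.snapshot(n),cv2.COLOR_RGB2BGR))
E
```

```text
{'time': 0.0, 'tool_pos': array([0.2148411 , 0.50572437, 0.20432045]), 'ee_rot': array([-3.13943477e+00, -1.96480421e-04,  2.73979653e+00]), 'wrist_force': array([-1.17272203, -0.17758871,  0.19264238]), 'width': 0.09367965747331666}
scene {'fx': 449.27238361443233, 'fy': 449.27238361443233, 'cx': 261.014979705237, 'cy': 186.10264548053533, 'R': array([[ 0.53174374, -0.84672813, -0.01732238],
       [-0.64400455, -0.39098122, -0.65756507],
       [ 0.55000612,  0.3608118 , -0.75319859]]), 't': array([-0.44037818,  0.37922873,  0.98165774])}
top {'fx': 439.0791351708155, 'fy': 439.0791351708155, 'cx': 266.5380900066186, 'cy': 192.85919202893027, 'R': array([[-0.02333075, -0.99970821, -0.00625835],
       [-0.9845986 ,  0.02406218, -0.17316644],
       [ 0.1732665 ,  0.00212186, -0.98487269]]), 't': array([-0.15976125,  0.56530942,  1.1968071 ])}
```

View pics/scene0.png

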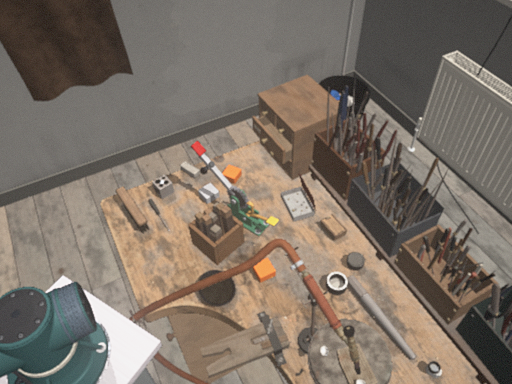

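View pics/top0.png

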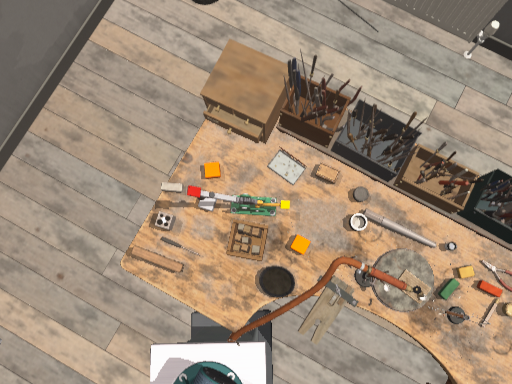

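Scene: red plate ≈(198,148), yellow plate ≈(272,221), block ≈(208,190). Top: red (193,190), yellow (285,204), block ≈(206,203). Next I'll segment the colours and fit the stand pose.

```bash
cat > h.py <<'E'
import numpy as np, cv2
from bench import robot, viewer
from scipy.optimize import least_squares
def proj(c,X):
    p=c["R"]@np.asarray(X)+c["t"]; return np.array([c["fx"]*p[0]/p[2]+c["cx"],c["fy"]*p[1]/p[2]+c["cy"]])
def blob(im,near,lo,hi,r=14):
    h=cv2.cvtColor(im,cv2.COLOR_BGR2HSV); m=cv2.inRange(h,lo,hi)
    n,l,s,c=cv2.connectedComponentsWithStats(m)
    k=min((i for i in range(1,n) if s[i,4]>15 and np.hypot(*(c[i]-near))<r),key=lambda i:-s[i,4])
    return c[k],s[k]
def stand(p,P): # p: x,y,yaw
    c,s=np.cos(p[2]),np.sin(p[2]); return np.array([p[0]+c*P[0]-s*P[1],p[1]+s*P[0]+c*P[1],P[2]])
def red(a): # top-face mid; face 14 mm above lever centre line (89-75)
    e=np.deg2rad(40)-a; r=np.sqrt(.163**2-.014**2)
    return np.array([r*np.cos(e)-.014*np.sin(e),0,.075+r*np.sin(e)+.014*np.cos(e)])
E
python3 - <<'E'
from h import *
obs=[]
for n,ry,rr in(("scene",(272,221),(198,148)),("top",(285,204),(193,190))):
    im=cv2.imread(f"pics/{n}0.png"); c=viewer.calibration(n)
    y=blob(im,ry,(24,120,120),(36,255,255)); r=blob(im,rr,(0,150,80),(5,255,255)) 
    print(n,y,r); obs+= [(c,y[0],r[0])]
def f(p):
    return np.concatenate([np.r_[proj(c,stand(p,[-.112,0,.063]))-y,proj(c,stand(p,red(p[3])))-r] for c,y,r in obs])
for y0 in(0,1.5,3,-1.5):
    s=least_squares(f,[.5,.1,y0,.05]); print(s.cost,s.x,f(s.x).round(1))
    if s.cost<50: best=s.x
np.save("p.npy",best)
print("thumb",stand(best,[-.112,0,.063]),"red",stand(best,red(best[3])),"block",stand(best,[.11,0,0]))
for n,box in(("scene",(140,120,160,120)),("top",(130,140,180,135))):
    im=cv2.imread(f"pics/{n}0.png");x,y,w,h=box
    cv2.imwrite(f"pics/{n}0c.png",cv2.resize(im[y:y+h,x:x+w],None,fx=4.4,fy=4.4,interpolation=cv2.INTER_CUBIC))
E
```

```text
scene (array([272.24193548, 220.37096774]), array([267, 217,  12,   8,  62], dtype=int32)) (array([198.05607477, 148.11214953]), array([191, 141,  15,  15, 107], dtype=int32))
top (array([284.82432432, 204.27027027]), array([281, 200,   9,   9,  74], dtype=int32)) (array([193.65909091, 190.99242424]), array([187, 185,  14,  13, 132], dtype=int32))
0.12801832455790044 [ 0.53614981 -0.11250906  1.47674019  0.07664214] [-0.3 -0.1 -0.1  0.2  0.2 -0.1  0.1 -0.1]
0.12801832455788464 [ 0.53614981 -0.11250906  1.47674019  0.07664214] [-0.3 -0.1 -0.1  0.2  0.2 -0.1  0.1 -0.1]
0.12801832455785606 [ 0.53614981 -0.11250906  1.47674019  0.07664213] [-0.3 -0.1 -0.1  0.2  0.2 -0.1  0.1 -0.1]
2900.6623919781046 [ 0.53955655 -0.2288949  -1.62066963 -2.02230558] [-31.  -22.   28.8  27.  -38.2  -6.1  35.9   2.8]
thumb [ 0.52563104 -0.22401402  0.063     ] red [0.54778429 0.01082319 0.18093769] block [ 0.54648073 -0.00299526  0.        ]
```

View pics/scene0c.png

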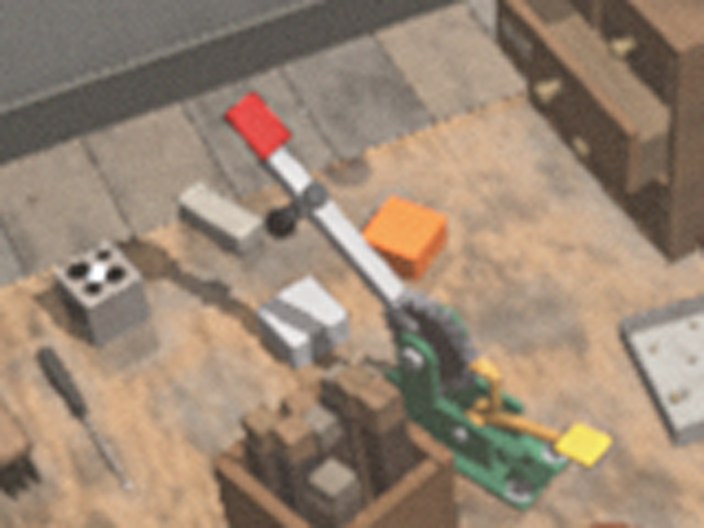

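View pics/top0c.png

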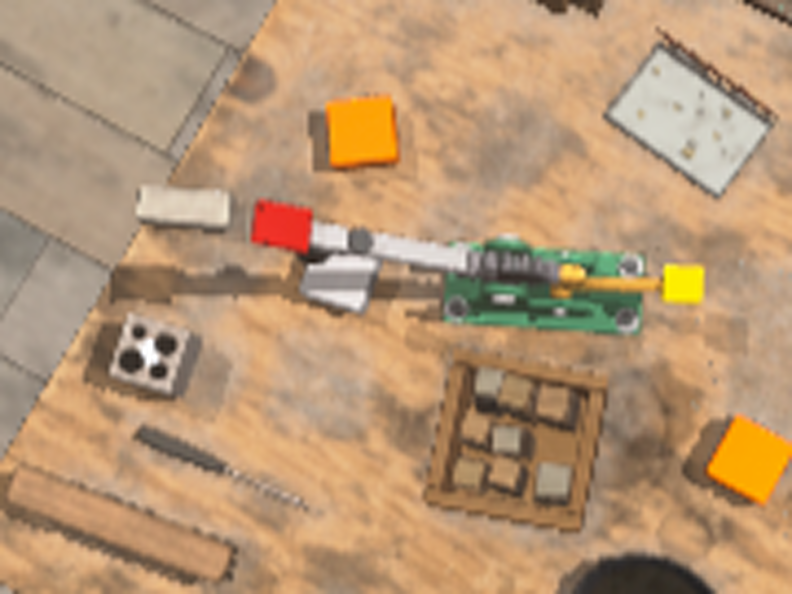

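The fit is tight, at under 0.3 px. In the crops the stand's axis runs along world +y: the thumb plate is at (0.526,-0.224), the red plate at (0.548,0.011,0.181), and the steel block sits under the foot. Next is a helper that works out the rows.

```bash
cat > go.py <<'E'
import sys
from h import *
from scipy.spatial.transform import Rotation as Ro
def plan(pos,pitch_tilt=0.,yaw=1.4767):
    o=robot.get_obs(); R=Ro.from_euler('xyz',o["ee_rot"])
    T=Ro.from_euler('z',yaw)*Ro.from_euler('y',pitch_tilt)*Ro.from_euler('x',np.pi)
    print("t",round(o["time"],2),"pos",o["tool_pos"].round(4),"rpy",o["ee_rot"].round(3),"F",o["wrist_force"].round(1),"w",round(o["width"],3))
    print("shift",(R.inv().apply(np.array(pos)-o["tool_pos"])/.2).round(3),"turn",((R.inv()*T).as_rotvec()/np.deg2rad(30)).round(3))
if __name__=="__main__": plan([float(a) for a in sys.argv[1:4]],*[float(a) for a in sys.argv[4:5]])
E
python3 go.py 0.526 -0.224 0.26
```

```text
t 0.1 pos [0.2149 0.5058 0.2045] rpy [-3.14 -0.    2.74] F [ 0.7 -0.7 -0.3] w 0.094
shift [-2.859 -2.751 -0.273] turn [-3.000e-03  2.000e-03  2.412e+00]
```

```bash
python3 -m handwheel '[[-0.95,-0.92,-0.3,0,0,0.8],[-0.95,-0.92,-0.3,0,0,0.8],[-0.95,-0.92,-0.3,0,0,0.8],[-0.95,-0.92,-0.3,0,0,0.8],[-0.95,-0.92,-0.3,0,0,0.8],[-0.95,-0.92,-0.3,0,0,0.8],[-0.95,-0.92,-0.3,0,0,0.8]]' 1; python3 go.py 0.526 -0.224 0.26
```

```text
time: 0.68
tool_pos: [0.319, 0.2594, 0.2665]
ee_rot: [3.141, 0.002, 2.318]
wrist_force: [0.3, -0.1, 0.5]
width: 0.051
finger_force: 0.0
t 0.68 pos [0.319  0.2594 0.2665] rpy [3.141e+00 2.000e-03 2.318e+00] F [ 0.3 -0.1  0.5] w 0.051
shift [-2.476 -0.883  0.036] turn [0.003 0.002 1.607]
```

```bash
python3 -m handwheel '[[-1,-0.36,0,0,0,0.8],[-1,-0.36,0,0,0,0.8],[-1,-0.36,0,0,0,0.8],[-1,-0.36,0,0,0,0.8],[-1,-0.36,0,0,0,0.8],[-1,-0.36,0,0,0,0.8],[-1,-0.36,0,0,0,0.8]]' 1; python3 go.py 0.526 -0.224 0.26
```

```text
time: 1.27
tool_pos: [0.402, 0.0651, 0.2647]
ee_rot: [-3.14, -0.001, 1.896]
wrist_force: [0.3, 1.0, -0.9]
width: 0.0037
finger_force: 0.0
t 1.27 pos [0.402  0.0651 0.2647] rpy [-3.140e+00 -1.000e-03  1.896e+00] F [ 0.3  1.  -0.9] w 0.004
shift [-1.568  0.125  0.022] turn [-0.003 -0.001  0.802]
```

```bash
python3 -m handwheel '[[-0.9,0.07,0,0,0,0.8],[-0.9,0.07,0,0,0,0.8],[-0.9,0.07,0,0,0,0.8],[-0.9,0.07,0,0,0,0.8],[-0.9,0.07,0,0,0,0.8],[-0.9,0.07,0,0,0,0.8]]' 1; python3 go.py 0.526 -0.224 0.20
```

```text
time: 1.77
tool_pos: [0.4741, -0.0992, 0.2642]
ee_rot: [-3.139, -0.001, 1.482]
wrist_force: [-0.8, 0.4, -0.8]
width: 0.0007
finger_force: 0.0
t 1.77 pos [ 0.4741 -0.0992  0.2642] rpy [-3.139e+00 -1.000e-03  1.482e+00] F [-0.8  0.4 -0.8] w 0.001
shift [-0.599  0.315  0.32 ] turn [-0.004 -0.001  0.01 ]
```

```bash
python3 -m handwheel '[[-0.6,0.315,0.1,0,0,0],[-0.6,0.315,0.1,0,0,0],[-0.6,0.315,0.1,0,0,0],[-0.6,0.315,0.2,0,0,0],[-0.6,0.315,0.4,0,0,0],[-0.6,0.315,0.75,0,0,0],[-0.6,0.315,0.75,0,0,0],[-0.6,0.315,0.75,0,0,0]]' 1; python3 go.py 0.526 -0.224 0.063
python3 - <<'E'
from h import *
im=cv2.cvtColor(viewer.snapshot("top"),cv2.COLOR_RGB2BGR); cv2.imwrite("pics/top1c.png",cv2.resize(im[140:275,130:310],None,fx=4.4,fy=4.4,interpolation=cv2.INTER_CUBIC))
im=cv2.cvtColor(viewer.snapshot("scene"),cv2.COLOR_RGB2BGR); cv2.imwrite("pics/scene1c.png",cv2.resize(im[120:250,160:330],None,fx=4.4,fy=4.4,interpolation=cv2.INTER_CUBIC))
E
```

```text
time: 2.43
tool_pos: [0.5216, -0.218, 0.1075]
ee_rot: [-3.128, -0.008, 1.487]
wrist_force: [-1.7, 1.5, -1.2]
width: 0.0004
finger_force: 0.0
t 2.43 pos [ 0.5216 -0.218   0.1075] rpy [-3.128 -0.008  1.487] F [-1.7  1.5 -1.2] w 0.0
shift [-0.03   0.028  0.222] turn [-0.027 -0.014  0.019]
```

View pics/scene1c.png

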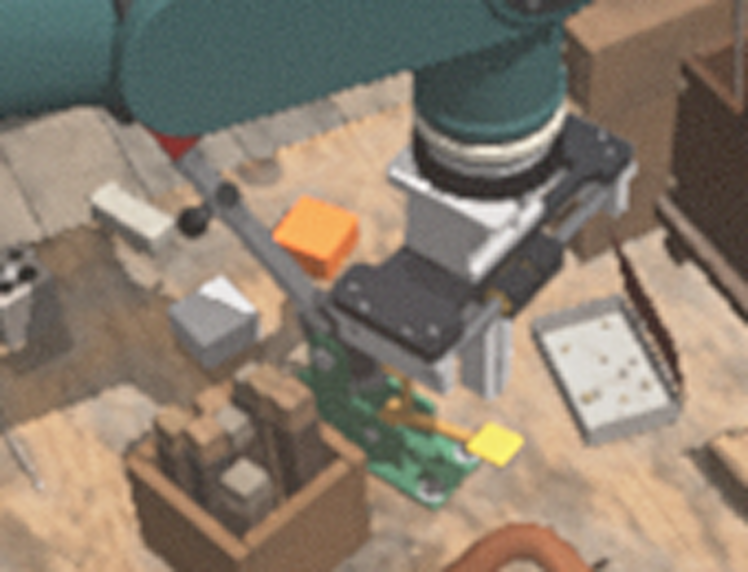

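The picture shows the shut fingertips just above the yellow plate, with the tips at ≈(487,390) and the plate at ≈(495,443) in the crop. I'll settle, then re-measure.

```bash
python3 go.py 0.526 -0.224 0.063; python3 -m handwheel '[[0,0,0.15,0,0,0],[0,0,0.15,0,0,0],[0,0,0.15,0,0,0]]' 1; python3 -c "
from h import *; p=np.load('p.npy')
for q in ([-.113,0,.063],[-.120,0,.033]): print(stand(p,q))"; python3 go.py 0.5253 -0.228 0.033
```

```text
t 2.53 pos [ 0.5257 -0.2209  0.1153] rpy [-3.140e+00 -2.000e-03  1.486e+00] F [-0.1  0.   1.4] w 0.001
shift [-0.016  0.003  0.262] turn [-0.003 -0.003  0.018]
time: 2.78
tool_pos: [0.5264, -0.2227, 0.0873]
ee_rot: [3.14, 0.0, 1.485]
wrist_force: [-0.2, -0.3, 0.4]
width: 0.0004
finger_force: 0.0
[ 0.52553713 -0.2250096   0.063     ]
[ 0.5248797  -0.23197866  0.033     ]
t 2.78 pos [ 0.5264 -0.2227  0.0873] rpy [3.14  0.    1.485] F [-0.2 -0.3  0.4] w 0.0
shift [-0.027 -0.003  0.272] turn [0.002 0.    0.015]
```

```bash
python3 -m handwheel '[[0,0,0.06,0,0,0],[0,0,0.1,0,0,0],[-0.005,0,0.13,0,0,0],[-0.01,0,0.155,0,0,0],[-0.015,0,0.175,0,0,0],[-0.02,0,0.195,0,0,0],[-0.02,0,0.215,0,0,0],[-0.02,0,0.225,0,0,0],[-0.02,0,0.225,0,0,0]]' 1; python3 go.py 0.5253 -0.228 0.036
```

```text
time: 3.53
tool_pos: [0.5247, -0.2272, 0.0394]
ee_rot: [-3.14, -0.001, 1.483]
wrist_force: [-0.4, 0.2, 0.6]
width: 0.0008
finger_force: 0.0
t 3.53 pos [ 0.5247 -0.2272  0.0394] rpy [-3.140e+00 -1.000e-03  1.483e+00] F [-0.4  0.2  0.6] w 0.001
shift [-0.004  0.003  0.017] turn [-0.003 -0.002  0.012]
```

Force near zero at z=0.039, so the pawl looks to have snapped on. I'll raise and look.

```bash
python3 -m handwheel '[[0,0,-0.2,0,0,0],[0,0,-0.4,0,0,0],[0,0,-0.6,0,0,0],[0,0,-0.8,0,0,0],[0,0,-1,0,0,0],[0,0,-1,0,0,0],[0,0,-1,0,0,0]]' 1
python3 - <<'E'
from h import *
im=cv2.cvtColor(viewer.snapshot("scene"),cv2.COLOR_RGB2BGR); cv2.imwrite("pics/scene2c.png",cv2.resize(im[120:250,160:330],None,fx=4.4,fy=4.4,interpolation=cv2.INTER_CUBIC))
p=np.load("p.npy"); c=viewer.calibration("scene")
print(blob(im,(272,225),(24,120,100),(36,255,255)),"engaged",proj(c,stand(p,[-.112,0,.063])),"clear",proj(c,stand(p,[-.120,0,.033])))
# hover point above red plate
a=p[3]
for a in (p[3],.2,.4,.6,.72):
    print(round(a,2),stand(p,red(a)).round(4), "elev",round(np.deg2rad(40)-a,2))
E
python3 go.py 0.5478 0.0108 0.25
```

```text
time: 4.12
tool_pos: [0.5268, -0.2282, 0.2447]
ee_rot: [3.134, 0.003, 1.483]
wrist_force: [-0.4, -0.0, -0.0]
width: 0.0003
finger_force: 0.0
(array([274.11842105, 228.32894737]), array([269, 223,  11,  11,  76], dtype=int32)) engaged [271.91194764 220.26707808] clear [274.38521367 228.71915585]
0.08 [0.5478 0.0108 0.1809] elev 0.62
0.2 [0.5489 0.0229 0.1649] elev 0.5
0.4 [0.5503 0.0379 0.1361] elev 0.3
0.6 [0.5512 0.047  0.1048] elev 0.1
0.72 [0.5514 0.0494 0.0854] elev -0.02
t 4.17 pos [ 0.5257 -0.2277  0.2415] rpy [3.139e+00 1.000e-03 1.483e+00] F [ 0.1  0.1 -0.1] w 0.001
shift [ 1.197  0.006 -0.044] turn [0.004 0.002 0.013]
```

View pics/scene2c.png

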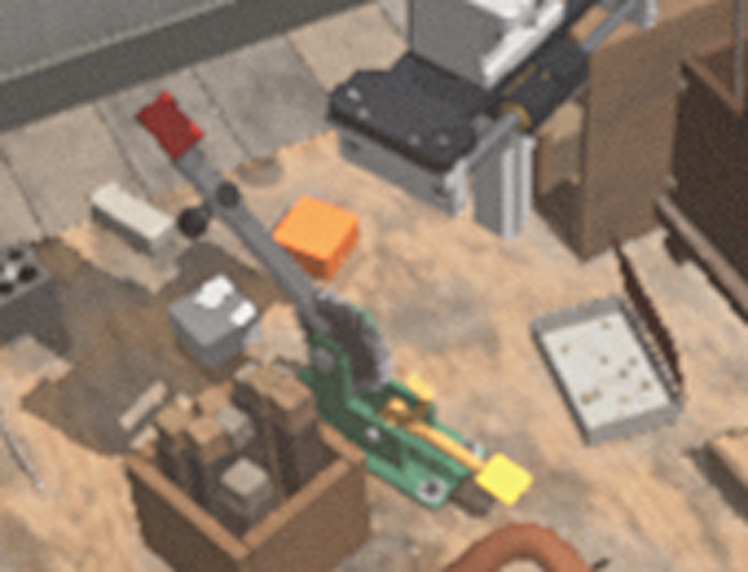

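The pawl is clear: the plate's centroid is at (274.1,228.3), against a predicted "clear" position of (274.4,228.7). The lever hasn't moved. Now I'll go over to the red plate.

```bash
python3 -m handwheel '[[0.2,0,-0.05,0,0,0],[0.4,0,-0.05,0,0,0],[0.6,0,-0.05,0,0,0],[0.8,0,-0.05,0,0,0],[0.9,0,-0.05,0,0,0],[1,0,-0.05,0,0,0],[1,0,-0.05,0,0,0]]' 1; python3 go.py 0.5478 0.007 0.215
```

```text
time: 4.75
tool_pos: [0.5418, -0.0245, 0.2475]
ee_rot: [-3.136, -0.002, 1.488]
wrist_force: [0.6, 0.2, 0.9]
width: 0.0004
finger_force: 0.0
t 4.75 pos [ 0.5418 -0.0245  0.2475] rpy [-3.136e+00 -2.000e-03  1.488e+00] F [0.6 0.2 0.9] w 0.0
shift [0.159 0.018 0.163] turn [-0.01  -0.004  0.022]
```

```bash
python3 -m handwheel '[[0.1,0.01,0.05,0,0,0],[0.16,0.018,0.16,0,0,0],[0.16,0.018,0.16,0,0,0],[0.16,0.018,0.16,0,0,0],[0.16,0.018,0.16,0,0,0]]' 1; python3 go.py 0.5478 0.007 0.184; python3 go.py 0.5503 0.034 0.137;  python3 go.py 0.5514 0.046 0.085
python3 - <<'E'
from h import *
im=cv2.cvtColor(viewer.snapshot("scene"),cv2.COLOR_RGB2BGR); cv2.imwrite("pics/scene3c.png",cv2.resize(im[110:240,140:310],None,fx=4.4,fy=4.4,interpolation=cv2.INTER_CUBIC))
E
```

```text
time: 5.17
tool_pos: [0.5489, 0.0022, 0.2179]
ee_rot: [-3.14, 0.001, 1.482]
wrist_force: [-0.1, -0.9, -0.1]
width: 0.0001
finger_force: 0.0
t 5.17 pos [0.5489 0.0022 0.2179] rpy [-3.140e+00  1.000e-03  1.482e+00] F [-0.1 -0.9 -0.1] w 0.0
shift [ 0.024 -0.007  0.169] turn [-0.003  0.001  0.011]
t 5.17 pos [0.5489 0.0022 0.2179] rpy [-3.140e+00  1.000e-03  1.482e+00] F [-0.1 -0.9 -0.1] w 0.0
shift [ 0.159 -0.006  0.404] turn [-0.003  0.001  0.011]
t 5.17 pos [0.5489 0.0022 0.2179] rpy [-3.140e+00  1.000e-03  1.482e+00] F [-0.1 -0.9 -0.1] w 0.0
shift [ 0.22  -0.006  0.664] turn [-0.003  0.001  0.011]
```

View pics/scene3c.png

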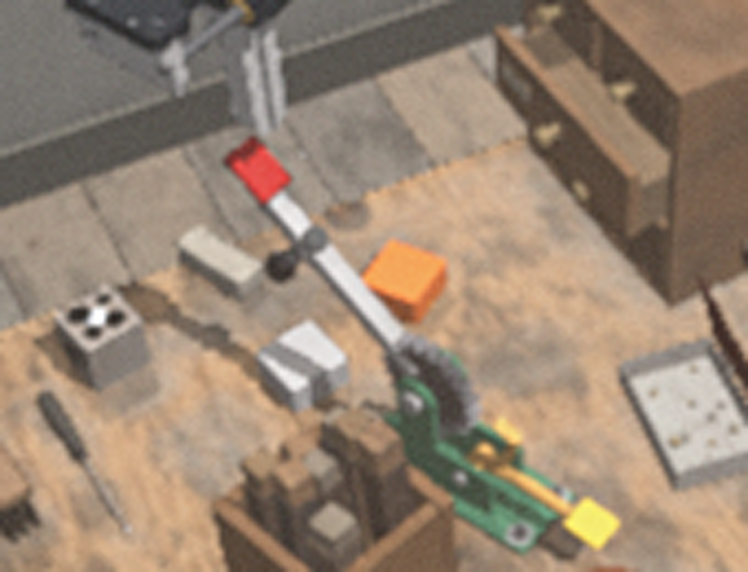

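The fingertips are right above the red plate, with the tips at ≈(265,125) and the plate at ≈(258,170) in the crop. Now I'll push down along the arc.

```bash
python3 -m handwheel '[[0.015,-0.006,0.08,0,0,0],[0.024,-0.006,0.14,0,0,0],[0.03,-0.006,0.18,0,0,0],[0.055,-0.006,0.215,0,0,0],[0.083,-0.006,0.255,0,0,0],[0.105,-0.006,0.29,0,0,0],[0.125,-0.006,0.33,0,0,0],[0.143,-0.006,0.37,0,0,0],[0.16,-0.006,0.405,0,0,0],[0.16,-0.006,0.405,0,0,0]]' 1; python3 go.py 0.5512 0.044 0.105;  python3 go.py 0.5514 0.046 0.085
```

```text
time: 6.05
tool_pos: [0.5502, 0.0364, 0.1354]
ee_rot: [-3.139, -0.001, 1.484]
wrist_force: [0.6, 0.4, -0.4]
width: 0.0003
finger_force: 0.0
t 6.05 pos [0.5502 0.0364 0.1354] rpy [-3.139e+00 -1.000e-03  1.484e+00] F [ 0.6  0.4 -0.4] w 0.0
shift [0.038 0.002 0.152] turn [-0.005 -0.002  0.014]
t 6.05 pos [0.5502 0.0364 0.1354] rpy [-3.139e+00 -1.000e-03  1.484e+00] F [ 0.6  0.4 -0.4] w 0.0
shift [0.048 0.003 0.252] turn [-0.005 -0.002  0.014]
```

Run:
```python
from h import *
im=cv2.cvtColor(viewer.snapshot("scene"),cv2.COLOR_RGB2BGR); cv2.imwrite("pics/scene4c.png",cv2.resize(im[110:240,140:310],None,fx=4.4,fy=4.4,interpolation=cv2.INTER_CUBIC))
```

```text
(no output)
```

View pics/scene4c.png

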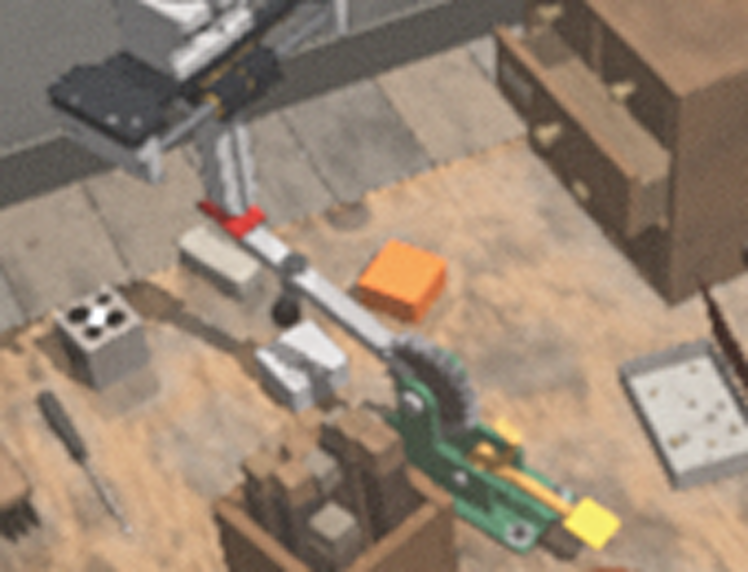

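The lever follows the fingers at about mid-travel and the block is undisturbed. I'll carry on to first touch, then press in.

```bash
python3 -m handwheel '[[0.012,0,0.035,0,0,0],[0.022,0,0.07,0,0,0],[0.03,0,0.105,0,0,0],[0.036,0,0.135,0,0,0],[0.04,0,0.16,0,0,0],[0.042,0,0.18,0,0,0],[0.044,0,0.2,0,0,0],[0.046,0,0.215,0,0,0],[0.046,0,0.215,0,0,0]]' 1; python3 go.py 0.5514 0.047 0.084
```

```text
time: 6.85
tool_pos: [0.5513, 0.0442, 0.0936]
ee_rot: [-3.14, 0.0, 1.483]
wrist_force: [-0.2, -0.0, -1.4]
width: 0.0005
finger_force: 0.0
t 6.85 pos [0.5513 0.0442 0.0936] rpy [-3.14   0.     1.483] F [-0.2 -0.  -1.4] w 0.001
shift [ 0.014 -0.001  0.048] turn [-0.002  0.001  0.012]
```

```bash
python3 -m handwheel '[[0.005,0,0.012,0,0,0],[0.01,0,0.024,0,0,0],[0.01,0,0.036,0,0,0],[0.01,0,0.046,0,0,0],[0.01,0,0.046,0,0,0],[0.01,0,0.046,0,0,0],[0.01,0,0.046,0,0,0]]' 1; python3 go.py 0.5514 0.047 0.084
```

```text
time: 7.43
tool_pos: [0.5518, 0.0453, 0.0862]
ee_rot: [3.141, 0.002, 1.483]
wrist_force: [-1.7, -1.8, 5.9]
width: 0.0003
finger_force: 2.8
t 7.43 pos [0.5518 0.0453 0.0862] rpy [3.141e+00 2.000e-03 1.483e+00] F [-1.7 -1.8  5.9] w 0.0
shift [ 0.008 -0.003  0.011] turn [0.001 0.004 0.011]
```

Contact, with 5.9 N upward at about 0.717 rad. A little further, then I'll lift away.

```bash
python3 -m handwheel '[[0,0,0.006,0,0,0],[0,0,0.011,0,0,0],[0,0,0.011,0,0,0],[0,0,0.011,0,0,0]]' 1; python3 go.py 0.5514 0.047 0.084;  python3 -m handwheel '[[0,0,-0.03,0,0,0],[0,0,-0.1,0,0,0],[0,0,-0.3,0,0,0],[0,0,-0.5,0,0,0],[0,0,-0.7,0,0,0],[0,0,-0.9,0,0,0],[0,0,-1,0,0,0],[0,0,-1,0,0,0],[0,0,-1,0,0,0],[0,0,-1,0,0,0]]' 1
python3 - <<'E'
from h import *
p=np.load("p.npy"); im=cv2.cvtColor(viewer.snapshot("scene"),cv2.COLOR_RGB2BGR); cv2.imwrite("pics/scene5c.png",cv2.resize(im[110:240,140:310],None,fx=4.4,fy=4.4,interpolation=cv2.INTER_CUBIC))
c=viewer.calibration("scene")
for a in(.66,.68,.70,.72,.74): print(a,proj(c,stand(p,red(a))).round(2))
print(blob(im,proj(c,stand(p,red(.7))),(0,150,60),(5,255,255),20), blob(im,(274,228),(24,120,100),(36,255,255)))
E
```

```text
time: 7.77
tool_pos: [0.5518, 0.0454, 0.0848]
ee_rot: [3.141, 0.002, 1.483]
wrist_force: [-4.2, -2.5, 8.0]
width: 0.0003
finger_force: 4.3
t 7.77 pos [0.5518 0.0454 0.0848] rpy [3.141e+00 2.000e-03 1.483e+00] F [-4.2 -2.5  8. ] w 0.0
shift [ 0.008 -0.003  0.004] turn [0.002 0.003 0.011]
time: 8.6
tool_pos: [0.5513, 0.0465, 0.2809]
ee_rot: [-3.138, -0.0, 1.483]
wrist_force: [-0.2, -0.1, 0.2]
width: 0.0007
finger_force: 0.0
0.66 [191.68 165.15]
0.68 [191.74 165.91]
0.7 [191.81 166.68]
0.72 [191.91 167.45]
0.74 [192.02 168.24]
(array([192.14814815, 168.18518519]), array([186, 164,  13,  10,  81], dtype=int32)) (array([274.2027027 , 228.41891892]), array([269, 224,  11,  10,  74], dtype=int32))
```

View pics/scene5c.png

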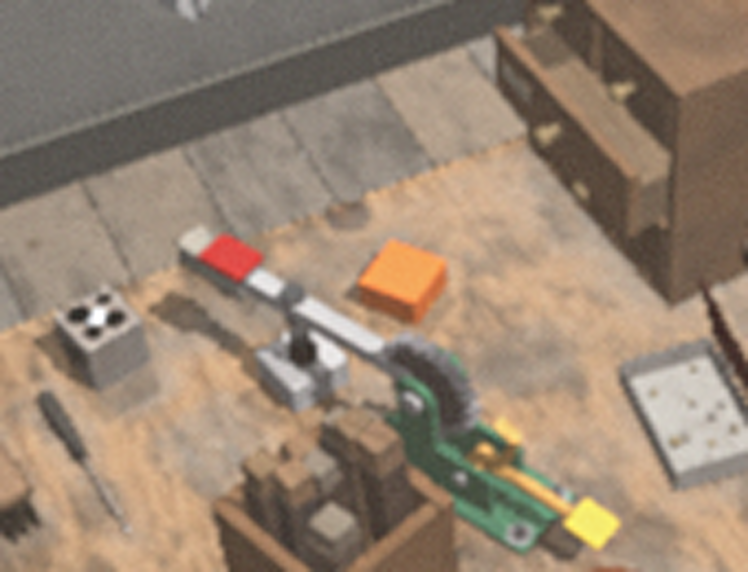

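The foot sits on the block with the lever at about 0.72–0.74, the pawl still clear, the block and bystanders where they were, and the hand well away. Handing in.

```bash
python3 -c "
from bench import robot
print(robot.close_job())"
```

```text
the job is handed in; nothing more can be done
None
```

I pressed the pawl clear and it stayed clear, then pushed the lever down to about 0.72–0.74 rad so its foot presses on the steel block, took the hand away, and handed the job in at about 8.7 s; no verdict came back.

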